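# Put the balance weights back in their block in order of size

### The job

The balance check is finished: put the four steel weights back into the wooden weight block, each fully down in the pocket made for it, so that they stand in order of size from the largest to the smallest. Keep the weights upright, and leave the beaker and the vial where they stand.

Things in the scene. Friction and masses are not known exactly. Their poses are not given: they have to be found in the camera images.
- weight_500: The largest of four loose stainless steel balance weights, upright: a plain cylinder 42 mm in diameter and 44 mm tall with a narrower neck and a round knob (26 mm across) on top, 60 mm tall overall, about 500 g. Origin at the centre of its underside, z up along its axis. Take it round the cylinder.
- weight_200: The second largest of four loose stainless steel balance weights, upright: a plain cylinder 32 mm in diameter and 34 mm tall with a narrower neck and a round knob (20 mm across) on top, 47 mm tall overall, about 200 g. Origin at the centre of its underside, z up along its axis. Take it round the cylinder.
- weight_100: The third largest of four loose stainless steel balance weights, upright: a plain cylinder 23 mm in diameter and 28 mm tall with a narrower neck and a round knob (15 mm across) on top, 40 mm tall overall, about 100 g. Origin at the centre of its underside, z up along its axis. Take it round the cylinder.
- weight_50: The smallest of four loose stainless steel balance weights, upright: a plain cylinder 15 mm in diameter and 24 mm tall with a narrower neck and a round knob (11 mm across) on top, 34 mm tall overall, about 50 g. Origin at the centre of its underside, z up along its axis. Take it round the cylinder.
- pocket_500: The largest of the weight block's four round pockets (grey plastic liners), for the 42 mm weight: floor 48 mm across, 13 mm deep, straight for 5 mm, then flaring to 58 mm. Origin: centre of its floor, 9 mm above the table; x along the row towards the smallest pocket, z up. The block: a fixed pale wooden bar, 205 x 78 mm, its top (flush with the pocket rims) 22 mm above the table, at any angle.
- pocket_200: The second largest of the weight block's four round pockets (grey plastic liners), for the 32 mm weight: floor 38 mm across, 13 mm deep, straight for 5 mm, then flaring to 48 mm. Origin: centre of its floor, 9 mm above the table; x along the row towards the smallest pocket, z up. It lies 56 mm along the row from the largest.
- pocket_100: The third largest of the weight block's four round pockets (grey plastic liners), for the 23 mm weight: floor 29 mm across, 13 mm deep, straight for 5 mm, then flaring to 39 mm. Origin: centre of its floor, 9 mm above the table; x along the row towards the smallest pocket, z up. It lies 103 mm along the row from the largest.
- pocket_50: The smallest of the weight block's four round pockets (grey plastic liners), for the 15 mm weight: floor 21 mm across, 13 mm deep, straight for 5 mm, then flaring to 31 mm. Origin: centre of its floor, 9 mm above the table; x along the row towards the smallest pocket, z up. It lies 142.5 mm along the row from the largest.
- beaker: Bystander, to be left alone: small 50 ml clear glass beaker, 46 mm across and 58 mm tall, loose. Origin at the centre of its underside, z up. Farther left stand a balance (65 mm tall) and, on the near left, a tall glass reactor with a stirrer motor above it, all fixed: keep the arm off them.
- vial: Bystander, to be left alone: clear glass vial with a black screw cap, 23 mm across and 46 mm tall, loose. Origin at the centre of its underside, z up.
There are look-alikes about, which are no part of the job. What is shaped like the weight_100 but orange, red or yellow is not meant.

How it is judged (in metres and radians):
At the end, for the whole second after the job is handed in: Each of the four weights stands upright (within 0.1 rad) in its own pocket, within 8 mm of the pocket's centre and with its underside on the pocket's floor (within 2.5 mm), released and at rest (horizontal distance between weight_500 and pocket_500 below 0.008 m and z of weight_500 in the frame of pocket_500 between -0.003 and 0.0025 m and angle between each of weight_500, weight_200, weight_100, weight_50's own z axis and vertical below 0.1 rad and linear speed of each of weight_500, weight_200, weight_100, weight_50 below 0.02 m/s and angular speed of each of weight_500, weight_200, weight_100, weight_50 below 0.2 rad/s and contact force between the fingers and weight_500 below 0.1 N and horizontal distance between weight_200 and pocket_200 below 0.008 m and z of weight_200 in the frame of pocket_200 between -0.003 and 0.0025 m and contact force between the fingers and weight_200 below 0.1 N and horizontal distance between weight_100 and pocket_100 below 0.008 m and z of weight_100 in the frame of pocket_100 between -0.003 and 0.0025 m and contact force between the fingers and weight_100 below 0.1 N and horizontal distance between weight_50 and pocket_50 below 0.008 m and z of weight_50 in the frame of pocket_50 between -0.003 and 0.0025 m and contact force between the fingers and weight_50 below 0.1 N); the robot touches nothing.
It fails at once if a weight is tipped by more than 40 degrees (angle between any of weight_500, weight_200, weight_100, weight_50's own z axis and vertical above 0.7 rad).
It fails at once if the beaker is shifted by more than 25 mm or tipped by more than 30 degrees (distance of beaker from where it was at the start of the episode above 0.025 m or angle between beaker's own z axis and vertical above 0.52 rad).
It fails at once if the vial is shifted by more than 25 mm or tipped by more than 30 degrees (distance of vial from where it was at the start of the episode above 0.025 m or angle between vial's own z axis and vertical above 0.52 rad).
It also fails if it takes over 112 s, if anything falls off the work surface, if the arm or the gripper's body presses on something with over 40 N, if the wrist force passes 120 N, or if a joint passes its speed limit or range.

### The arm

A 6-joint arm with a two-finger parallel gripper is mounted at the origin on the work surface; the furniture and walls round the work are solid. World frame = base frame: x ahead of the robot, y to its left, z up, the work surface at z = 0. Lengths are in mm, angles in rad, forces in N, time in s.
With the tool pointing down it reaches from about 350 to 975 mm from the base axis. Payload 7.1 kg.
Tool frame: the origin (TCP) lies at the very end of the fingers, on their centre line; the grasp point (between the pads) lies 19 mm behind it; z points along the fingers, y is the line along which they close (so a half turn about z gives the same grasp; the last joint's range is limited). The gripper opens to 88 mm and grips with 3 to 60 N. Pads are 20 mm wide; open, the fingers measure 115 mm over their backs; the gripper's body (75 mm by 178 mm) begins 61 mm behind the grasp point.
Start: joints at [-1.348, 0.423, 1.63, -0, 1.089, -0.019], TCP at [149.676, -606.796, 222.675] pointing down, gripper open.
Joint ranges: [-3, 3], [-0.9, 2.11], [0.09, 2.58], [-1.31, 4.45], [0.11, 2.69], [-2.54, 2.54]. Speed limits (rad/s): [2.39, 2.39, 3.01, 3.14, 3.14, 3.14].

### API

Orientations are given as a rotation vector (axis times angle).
In Python, from workcell import * gives the robot as it stands.
- The arm moves only by the tool step_arm, never from a script. Its argument "deltas" is a list of rows, each a list of 3 entries, a list of its own where there are three numbers: the shift along the tool's x, y, z in units of 300 mm (1.0 is 300 mm), then the turn, a rotation vector about the tool's x, y, z in units of 1.5 rad (1.0 is 1.5 rad), then the gripper command: -1 is shut, 1 is fully open, values between are in proportion. In form: [[[dx, dy, dz], [rx, ry, rz], gripper], ...]. A call has 1 to 20 rows; each row is the pose to reach, as a shift and turn from the pose commanded when the call began, along the tool's axes at that moment; what a row does not reach only later rows make up. A row lasts 1/12 s, in which the tool goes at most 41.7 mm and 7.16 degrees, less where a joint would pass 70% of its speed; a pose out of reach is approached as far as the arm can. A call with a number of a shift or a turn outside -1 to 1 is refused whole. A call with a gripper value outside its range is refused whole. The fingers move at their own pace and stop on an object; the grip force is fixed at half the most. Time passes only in rows, so rows that repeat a pose let the fingers close. It gives the time, the measured TCP pose, the force, the opening and the grip force at its end, in the units of the state.
- get_obs(): the state, without advancing time (a new reading comes with each control period).
- get_image(name): name is "side" or "top"; returns a dict with "pixels" (400x640x3 uint8, red, green, blue), "fx", "fy", "cx", "cy" (pixels), "T" (4x4, takes a point from camera to world coordinates). Camera axes: x right, y down, z forward; pixel columns grow to the right and rows downward; lengths in mm; the calibration is good to about 2 mm. A picture is of the moment at which its call begins. There is no depth.
- close_job(): hands the job in; it is judged then, once.
The state is a dict: "t": time; "qpos": joint angles; "qvel": joint speeds; "joint_torque": joint torques, N m; "ee_pos": TCP position; "orientation": TCP orientation; "ft_force": force on the tool from outside, world axes, zero at the start; "moment": the same for the moment, N m; "width": finger opening in mm; "grasp_force": force on a finger pad.
Only numpy, scipy, OpenCV 4.12 (cv2) and the standard library are available. Lean on these libraries where they do the work, as an engineer would, in place of code of your own. Each camera call takes 0.05 s, during which the arm holds its last target. There are 200 camera calls.

## Working session

There is one attempt and no reset: what is moved stays moved. The work goes in short steps, Python scripts to look and compute and a tool call to move; the robot and the scene stay as the last step left them, time stands still between calls to the robot, and variables do not carry over. Pictures are saved under pics/ and viewed, at most 14 in all, crops included, and the job is handed in when it is done.

Besides the shell and the picture viewer there is one more tool, called after ">>>" in YAML: its name, and indented under it one key for each argument. step_arm: Moves the arm, as the interface text tells. Its arguments: {"type":"object","properties":{"deltas":{"type":"array","items":{"type":"array"}}},"required":["deltas"]}

```bash
mkdir -p pics; cat > h.py <<'E'
from workcell import *
import numpy as np, cv2
def snap(n,f):
    d=get_image(n); cv2.imwrite(f,cv2.cvtColor(np.asarray(d["pixels"]),cv2.COLOR_RGB2BGR)); return d
def ray(d,u,v):
    T=np.array(d["T"]); r=T[:3,:3]@np.array([(u-d["cx"])/d["fx"],(v-d["cy"])/d["fy"],1]); return T[:3,3],r
def atz(d,u,v,z):
    o,r=ray(d,u,v); return o+r*(z-o[2])/r[2]
def proj(d,p):
    T=np.array(d["T"]); c=T[:3,:3].T@(np.array(p)-T[:3,3]); return [d["fx"]*c[0]/c[2]+d["cx"],d["fy"]*c[1]/c[2]+d["cy"]]
def tri(d1,p1,d2,p2):
    o1,r1=ray(d1,*p1); o2,r2=ray(d2,*p2)
    s=np.linalg.lstsq(np.array([r1,-r2]).T,o2-o1,rcond=None)[0]
    a=o1+r1*s[0]; b=o2+r2*s[1]; return (a+b)/2, np.linalg.norm(a-b)
E
python3 - <<'E'
from h import *
import pickle
D={}
for n in("top","side"):
    d=snap(n,f"pics/{n}0.png"); D[n]=d
    print(n,d["fx"],np.round(d["T"],3).tolist())
pickle.dump(D,open("d0.pkl","wb"))
o=get_obs();print(o)
E
```

```text
top 433.45480186603805 [[0.01, -0.995, 0.1, 435.424], [-1.0, -0.012, -0.024, -13.631], [0.026, -0.1, -0.995, 868.747], [0.0, 0.0, 0.0, 1.0]]
side 438.8100553251946 [[0.937, -0.154, 0.313, 245.567], [-0.349, -0.42, 0.838, -742.359], [0.002, -0.894, -0.447, 438.797], [0.0, 0.0, 0.0, 1.0]]
{'t': 0.1, 'qpos': array([-1.34800990e+00,  4.23752208e-01,  1.63058662e+00,  6.13811039e-06,
        1.08856693e+00, -1.90163318e-02]), 'qvel': array([ 0.00040455, -0.00231208, -0.00073513,  0.00017251, -0.00021248,
        0.00070649]), 'joint_torque': array([-1.00376988e-04, -5.45610166e+01, -2.74324286e+01,  6.45634392e-02,
        1.88649015e-02, -2.75331860e-05]), 'ee_pos': array([ 149.56919173, -606.34613788,  221.9976316 ]), 'orientation': array([-3.11736327e+00, -3.78736186e-01,  2.01208889e-04]), 'ft_force': array([-0.06498072,  0.47464852,  0.42641666]), 'moment': array([ 0.01693407, -0.00510359, -0.02320314]), 'grasp_force': 0.0, 'width': 87.60363955815306}
```

View pics/top0.png

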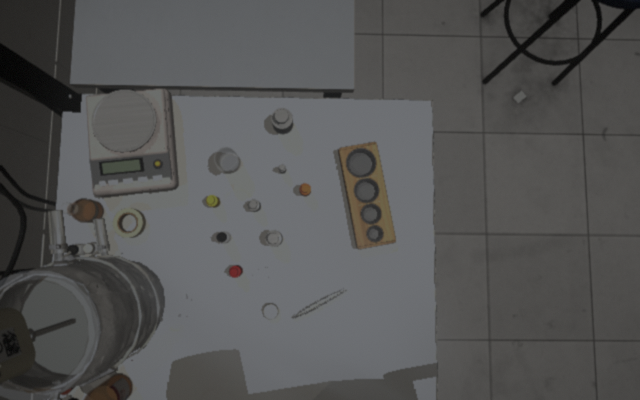

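View pics/side0.png

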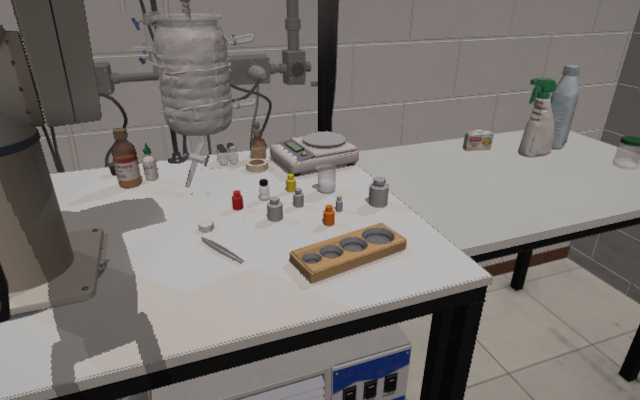

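The top view shows the block at about (367,195) with its largest pocket at (361,162). The 500 weight is at (282,121), the 200 at (273,238), the 100 at (254,205), the 50 at (281,169), the beaker at (228,161) and the vial at (221,237). I'll enlarge the crops to get exact pixels.

```bash
python3 - <<'E'
import cv2
def crop(n,x,y,w,h,s):
    im=cv2.imread(f"pics/{n}0.png")[y:y+h,x:x+w]
    im=cv2.convertScaleAbs(cv2.resize(im,None,fx=s,fy=s,interpolation=cv2.INTER_CUBIC),alpha=1.5)
    for k in range(0,w,20): cv2.putText(im,str(x+k),(k*s,10),0,.35,(0,0,255)); cv2.line(im,(k*s,0),(k*s,h*s),(0,0,255) if 0 else (200,120,120),1)
    for k in range(0,h,20): cv2.putText(im,str(y+k),(0,k*s+10),0,.35,(0,0,255)); cv2.line(im,(0,k*s),(w*s,k*s),(200,120,120),1)
    cv2.imwrite(f"pics/{n}0c.png",im)
crop("top",200,100,200,150,4)
crop("side",220,160,200,120,4)
E
```

```text
(no output)
```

View pics/top0c.png

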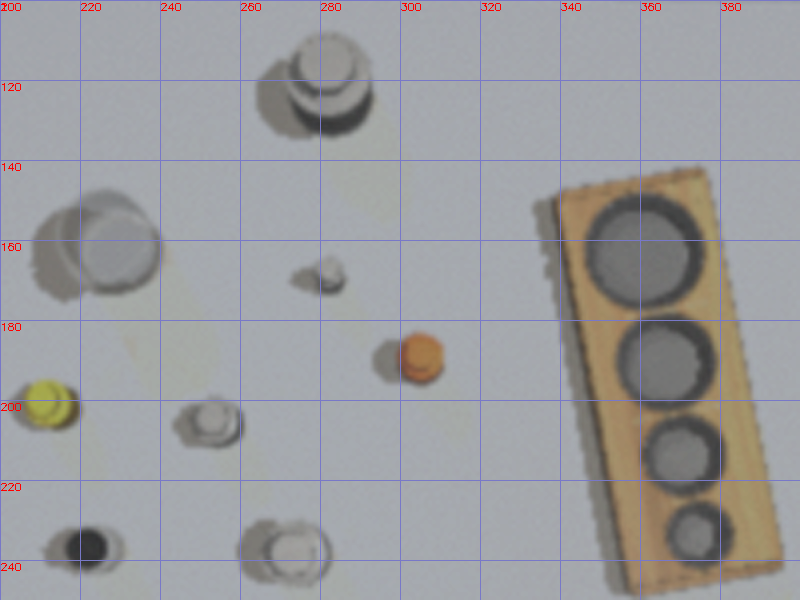

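View pics/side0c.png

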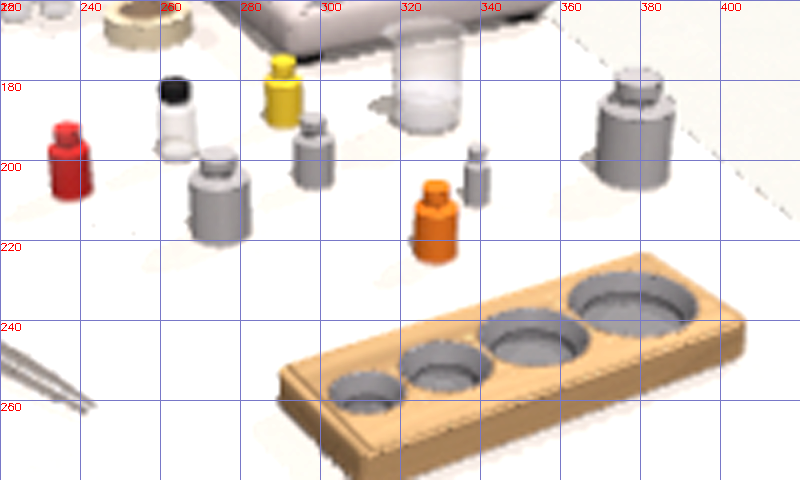

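The crops resolve the knobs and the pocket rims in both views. For example, the 500 knob is at top (281,116) and side (379,181), and the 500 rim at top (361,163) and side (378,236). Next I triangulate.

```bash
python3 - <<'E'
from h import *
import pickle
D=pickle.load(open("d0.pkl","rb"))
t=D["top"];s=D["side"]
P={"w500":((325,65),(638,86)),"w200":((295,551),(218,160)),"w100":((213,420),(312,125)),"w50":((332,271),(478,153)),
"p500":((645,251),(633,303)),"p200":((666,362),(534,338)),"p100":((682,455),(446,366)),"p50":((700,534),(366,392)),
"beaker_base":((117,250),(425,120)),"vialcap":((86,548),(174,90)),"orange":((423,355),(436,188))}
zk=dict(w500=54,w200=42,w100=36,w50=31,p500=22,p200=22,p100=22,p50=22,beaker_base=5,vialcap=42,orange=36)
f=lambda p,o:(o[0]+(p[0]+.5)/4-.5,o[1]+(p[1]+.5)/4-.5)
for k,(a,b) in P.items():
    a=f(a,(200,100));b=f(b,(220,160))
    X,e=tri(t,a,s,b); print(k,X.round(1),round(e,1),"top",atz(t,*a,zk[k])[:2].round(1),"side",atz(s,*b,zk[k])[:2].round(1))
E
```

```text
w500 [674.3  32.7  52.4] 0.1 top [673.9  32.6] side [672.5  29.5]
w200 [441.   43.5  42.2] 0.7 top [441.3  43.4] side [440.7  44. ]
w100 [504.   84.5  33.7] 0.3 top [503.6  84.3] side [502.6  79.8]
w50 [578.2  28.6  29.8] 0.7 top [577.7  28.7] side [577.6  26.3]
p500 [ 591.6 -125.9   21.2] 0.1 top [ 591.4 -125.8] side [ 591.  -127.2]
p200 [ 536.5 -136.4   20.2] 0.5 top [ 536.1 -136.1] side [ 535.6 -139. ]
p100 [ 490.8 -144.3   20.4] 0.9 top [ 490.2 -143.9] side [ 490.3 -146.7]
p50 [ 451.5 -152.6   21.3] 0.4 top [ 451.7 -152.6] side [ 451.  -153.6]
beaker_base [592.  139.2  -1.2] 0.8 top [591.3 138. ] side [586.7 126.8]
vialcap [441.9 142.3  39.9] 0.2 top [441.8 141.9] side [440.9 137.7]
orange [536.4 -16.3  37.9] 0.7 top [536.3 -16.2] side [538.2 -12.9]
```

```bash
cat >> h.py <<'E'
from scipy.spatial.transform import Rotation as R
import sys
YAW=np.arctan2(26.8,139.7)
PT={"w500":(673.9,32.6),"w200":(441.2,43.5),"w100":(503.7,84.4),"w50":(577.9,28.6),
"p500":(591.5,-125.9),"p200":(536.3,-136.3),"p100":(490.5,-144.1),"p50":(451.6,-152.6)}
def go(name,z,turn=True):
    o=get_obs(); Q=R.from_rotvec(o["orientation"]); p=np.array([*PT[name],z])
    G=R.from_matrix(np.array([[np.cos(YAW),np.sin(YAW),0],[np.sin(YAW),-np.cos(YAW),0],[0,0,-1]]))
    print(name,"t",round(o["t"],2),"ee",o["ee_pos"].round(1),"w",round(o["width"],1),"f",o["ft_force"].round(1),"d",(Q.inv().apply(p-o["ee_pos"])/300).round(4),"r",((Q.inv()*G).as_rotvec()/1.5).round(4))
if __name__=="__main__":
    a=sys.argv[1:]
    for n,z in zip(a[::2],a[1::2]): go(n,float(z))
E
python3 h.py w500 150
```

```text
w500 t 0.1 ee [ 149.6 -606.3  222. ] w 87.6 f [-0.1  0.5  0.4] d [ 2.2069 -1.649   0.2422] r [-0.0009  0.      0.0348]
```

>>> step_arm:
  deltas:
    - [[0.9,-0.6,0.1],[0,0,0.035],1]
    - [[0.9,-0.6,0.1],[0,0,0.035],1]
    - [[0.9,-0.6,0.1],[0,0,0.035],1]
    - [[0.9,-0.6,0.1],[0,0,0.035],1]
    - [[0.9,-0.6,0.1],[0,0,0.035],1]
    - [[0.9,-0.6,0.1],[0,0,0.035],1]
    - [[0.9,-0.6,0.1],[0,0,0.035],1]
    - [[0.9,-0.6,0.1],[0,0,0.035],1]
    - [[0.9,-0.6,0.1],[0,0,0.035],1]
    - [[0.9,-0.6,0.1],[0,0,0.035],1]

```text
t: 0.93
ee_pos: [369.5, -365.9, 192.3]
orientation: [-3.126, -0.303, 0.001]
ft_force: [0.1, -0.6, 0.0]
width: 87.7
grasp_force: 0.0
```

```bash
python3 h.py w500 150
```

```text
w500 t 0.93 ee [ 369.5 -365.9  192.3] w 87.7 f [ 0.1 -0.6  0. ] d [ 1.2505 -1.109   0.1412] r [-0.0004  0.0004  0.0023]
```

>>> step_arm:
  deltas:
    - [[0.9,-0.9,0.1],[0,0,0.002],1]
    - [[0.9,-0.9,0.1],[0,0,0.002],1]
    - [[0.9,-0.9,0.1],[0,0,0.002],1]
    - [[0.9,-0.9,0.1],[0,0,0.002],1]
    - [[0.9,-0.9,0.1],[0,0,0.002],1]
    - [[0.9,-0.9,0.1],[0,0,0.002],1]
    - [[0.9,-0.9,0.1],[0,0,0.002],1]
    - [[0.9,-0.9,0.1],[0,0,0.002],1]
    - [[0.9,-0.9,0.1],[0,0,0.002],1]
    - [[0.9,-0.9,0.1],[0,0,0.002],1]
    - [[0.9,-0.9,0.1],[0,0,0.002],1]
    - [[0.9,-0.9,0.1],[0,0,0.002],1]

```text
t: 1.93
ee_pos: [582.6, -52.5, 162.3]
orientation: [3.128, 0.292, -0.002]
ft_force: [-0.2, 0.6, 0.4]
width: 88.1
grasp_force: 0.0
```

```bash
python3 h.py w500 130
```

```text
w500 t 1.93 ee [582.6 -52.5 162.3] w 88.1 f [-0.2  0.6  0.4] d [ 0.3519 -0.2222  0.1073] r [ 0.0001  0.0008 -0.0021]
```

>>> step_arm:
  deltas:
    - [[0.352,-0.222,0.107],[0,0,-0.002],1]
    - [[0.352,-0.222,0.107],[0,0,-0.002],1]
    - [[0.352,-0.222,0.107],[0,0,-0.002],1]
    - [[0.352,-0.222,0.107],[0,0,-0.002],1]
    - [[0.352,-0.222,0.107],[0,0,-0.002],1]
    - [[0.352,-0.222,0.107],[0,0,-0.002],1]

```text
t: 2.43
ee_pos: [673.4, 31.4, 130.3]
orientation: [3.127, 0.294, -0.003]
ft_force: [-0.3, 0.1, -0.0]
width: 87.9
grasp_force: 0.0
```

```bash
python3 - <<'E'
from h import *
go("w500",15)
t=snap("top","pics/top1.png");d=snap("side","pics/side1.png")
a=cv2.imread("pics/top1.png")[70:230,180:400];b=cv2.imread("pics/side1.png")[100:260,260:480]
im=cv2.resize(np.vstack([a,b])if 0 else np.hstack([a,b]),None,fx=1.8,fy=1.8,interpolation=2)
cv2.imwrite("pics/c1.png",cv2.convertScaleAbs(im,alpha=1.4))
E
```

```text
w500 t 2.43 ee [673.4  31.4 130.3] w 87.9 f [-0.3  0.1 -0. ] d [ 0.0032 -0.0036  0.3843] r [ 0.0001  0.0012 -0.0012]
```

View pics/c1.png

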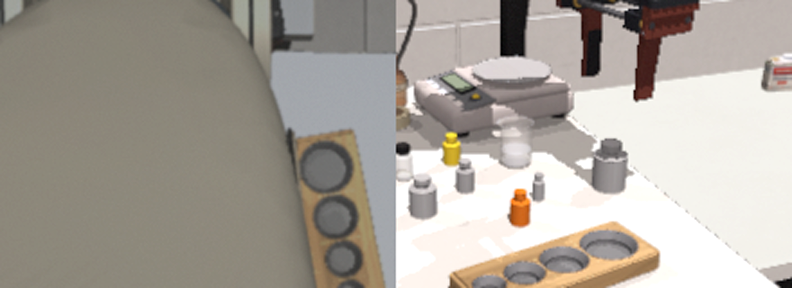

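The arm hides the table in the top view. In the side view the fingers straddle the 500 weight from above, with tips at about (368,141) and (400,154) in the full image. I'll go down.

>>> step_arm:
  deltas:
    - [[0.003,-0.004,0.12],[0,0,0],1]
    - [[0.003,-0.004,0.22],[0,0,0],1]
    - [[0.003,-0.004,0.32],[0,0,0],1]
    - [[0.003,-0.004,0.384],[0,0,0],1]
    - [[0.003,-0.004,0.384],[0,0,0],1]
    - [[0.003,-0.004,0.384],[0,0,0],1]
    - [[0.003,-0.004,0.384],[0,0,0],-1]
    - [[0.003,-0.004,0.384],[0,0,0],-1]
    - [[0.003,-0.004,0.384],[0,0,0],-1]
    - [[0.003,-0.004,0.384],[0,0,0],-1]
    - [[0.003,-0.004,0.384],[0,0,0],-1]
    - [[0.003,-0.004,0.384],[0,0,0],-1]
    - [[0.003,-0.004,0.384],[0,0,0],-1]
    - [[0.003,-0.004,0.384],[0,0,0],-1]

```text
t: 3.7
ee_pos: [675.4, 34.7, 15.6]
orientation: [3.127, 0.297, 0.001]
ft_force: [-0.6, -1.4, 2.2]
width: 41.6
grasp_force: 30.0
```

```bash
python3 h.py w500 15 p500 70
```

```text
w500 t 3.7 ee [675.4  34.7  15.6] w 41.6 f [-0.6 -1.4  2.2] d [-0.0063  0.0059  0.0021] r [ 0.0004 -0.0002  0.0001]
p500 t 3.7 ee [675.4  34.7  15.6] w 41.6 f [-0.6 -1.4  2.2] d [-0.3755  0.4731 -0.1812] r [ 0.0004 -0.0002  0.0001]
```

>>> step_arm:
  deltas:
    - [[0,0,-0.1],[0,0,0],-1]
    - [[0,0,-0.2],[0,0,0],-1]
    - [[0,0,-0.24],[0,0,0],-1]
    - [[-0.1,0.12,-0.24],[0,0,0],-1]
    - [[-0.17,0.21,-0.24],[0,0,0],-1]
    - [[-0.24,0.3,-0.24],[0,0,0],-1]
    - [[-0.31,0.39,-0.24],[0,0,0],-1]
    - [[-0.36,0.45,-0.23],[0,0,0],-1]
    - [[-0.3755,0.473,-0.2],[0,0,0],-1]
    - [[-0.3755,0.473,-0.18],[0,0,0],-1]
    - [[-0.3755,0.473,-0.18],[0,0,0],-1]
    - [[-0.3755,0.473,-0.18],[0,0,0],-1]

```text
t: 4.7
ee_pos: [591.3, -124.5, 68.4]
orientation: [-3.127, -0.298, 0.002]
ft_force: [-0.3, -0.0, -4.1]
width: 41.6
grasp_force: 30.0
```

```bash
python3 - <<'E'
from h import *
go("p500",24.5)
d=snap("side","pics/side2.png");x=cv2.imread("pics/side2.png")[160:300,250:430]
o=get_obs()["ee_pos"];print(proj(d,o))
cv2.imwrite("pics/c2.png",cv2.resize(x,None,fx=4,fy=4,interpolation=2))
E
```

```text
p500 t 4.7 ee [ 591.3 -124.5   68.4] w 41.6 f [-0.3 -0.  -4.1] d [-0.0002  0.0049  0.1463] r [-0.0006  0.0007  0.0003]
[np.float64(379.14888043206315), np.float64(212.18531418062005)]
```

View pics/c2.png

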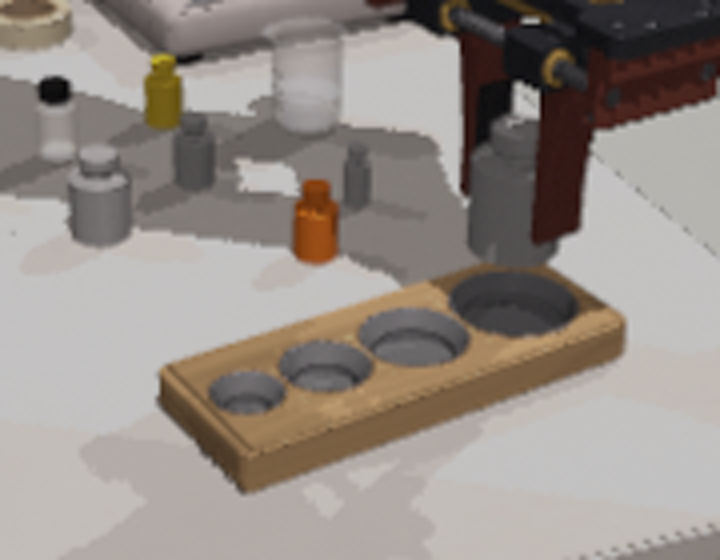

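The weight is held upright, with its base centre at about (378,224), right above the largest pocket at (378,236). I'll lower it.

>>> step_arm:
  deltas:
    - [[0,0.003,0.06],[0,0,0],-1]
    - [[0,0.003,0.1],[0,0,0],-1]
    - [[0,0.003,0.12],[0,0,0],-1]
    - [[0,0.003,0.135],[0,0,0],-1]
    - [[0,0.003,0.143],[0,0,0],-1]
    - [[0,0.003,0.143],[0,0,0],-1]
    - [[0,0.003,0.143],[0,0,0],-1]

```text
t: 5.33
ee_pos: [592.0, -126.1, 26.6]
orientation: [-3.127, -0.297, -0.002]
ft_force: [3.3, 3.4, -8.0]
width: 41.6
grasp_force: 30.0
```

```bash
python3 h.py p500 24.5
```

```text
p500 t 5.33 ee [ 592.  -126.1   26.6] w 41.6 f [ 3.3  3.4 -8. ] d [-0.0015 -0.0009  0.007 ] r [-0.0001 -0.0007 -0.0003]
```

>>> step_arm:
  deltas:
    - [[0,0,0.005],[0,0,0],-1]
    - [[0,0,0.005],[0,0,0],-1]
    - [[0,0,0.005],[0,0,0],-1]
    - [[0,0,0.005],[0,0,0],-1]

```text
t: 5.67
ee_pos: [592.3, -126.3, 25.6]
orientation: [3.128, 0.296, 0.003]
ft_force: [2.8, 4.2, -6.3]
width: 41.5
grasp_force: 30.0
```

```bash
python3 h.py p500 24.5
```

```text
p500 t 5.67 ee [ 592.3 -126.3   25.6] w 41.5 f [ 2.8  4.2 -6.3] d [-0.0023 -0.0017  0.0037] r [ 0.0001 -0.0012 -0.0003]
```

>>> step_arm:
  deltas:
    - [[0.005,-0.005,0.001],[0,0,0],-1]
    - [[0.005,-0.005,0.002],[0,0,0],-1]
    - [[0.005,-0.005,0.003],[0,0,0],-1]
    - [[0.005,-0.005,0.003],[0,0,0],-1]

```text
t: 6.0
ee_pos: [592.5, -124.8, 24.6]
orientation: [3.127, 0.297, -0.0]
ft_force: [-1.5, 1.5, 2.1]
width: 41.6
grasp_force: 30.0
```

```bash
python3 h.py p500 24.5
```

```text
p500 t 6.0 ee [ 592.5 -124.8   24.6] w 41.6 f [-1.5  1.5  2.1] d [-0.0039  0.0028  0.0004] r [ 0.      0.0001 -0.0002]
```

>>> step_arm:
  deltas:
    - [[0.005,-0.005,0.001],[0,0,0],0.4]
    - [[0.005,-0.005,0.001],[0,0,0],0.4]
    - [[0.005,-0.005,0.001],[0,0,0],0.4]
    - [[0.005,-0.005,0.001],[0,0,0],0.4]
    - [[0.005,-0.005,-0.05],[0,0,0],0.4]
    - [[0.005,-0.005,-0.15],[0,0,0],0.4]
    - [[0.005,-0.005,-0.25],[0,0,0],0.4]
    - [[0.005,-0.005,-0.3],[0,0,0],0.4]
    - [[0.005,-0.005,-0.3],[0,0,0],0.4]

```text
t: 6.75
ee_pos: [596.4, -123.6, 117.9]
orientation: [3.125, 0.297, 0.01]
ft_force: [0.9, 0.8, -0.1]
width: 61.2
grasp_force: 0.0
```

```bash
python3 h.py w200 110
```

```text
w200 t 6.75 ee [ 596.4 -123.6  117.9] w 61.2 f [ 0.9  0.8 -0.1] d [-0.4033 -0.6445  0.0221] r [ 0.0018 -0.0041 -0.0002]
```

>>> step_arm:
  deltas:
    - [[-0.4,-0.64,0.02],[0,0,0],0.4]
    - [[-0.4,-0.64,0.02],[0,0,0],0.4]
    - [[-0.4,-0.64,0.02],[0,0,0],0.4]
    - [[-0.4,-0.64,0.02],[0,0,0],0.4]
    - [[-0.4,-0.64,0.02],[0,0,0],0.4]
    - [[-0.4,-0.64,0.02],[0,0,0],0.4]
    - [[-0.4,-0.64,0.02],[0,0,0],0.4]
    - [[-0.4,-0.64,0.02],[0,0,0],0.4]
    - [[-0.4,-0.64,0.02],[0,0,0],0.4]

```text
t: 7.5
ee_pos: [441.0, 42.7, 107.9]
orientation: [3.127, 0.297, 0.002]
ft_force: [0.6, -0.3, 0.2]
width: 61.5
grasp_force: 0.0
```

```bash
python3 - <<'E'
from h import *
go("w200",15)
d=snap("side","pics/side3.png");x=cv2.imread("pics/side3.png")[110:290,220:430]
cv2.imwrite("pics/c3.png",cv2.resize(x,None,fx=3,fy=3,interpolation=2))
E
```

```text
w200 t 7.5 ee [441.   42.7 107.9] w 61.5 f [ 0.6 -0.3  0.2] d [ 0.0009 -0.0027  0.3098] r [ 0.0002 -0.0006 -0.0001]
```

View pics/c3.png

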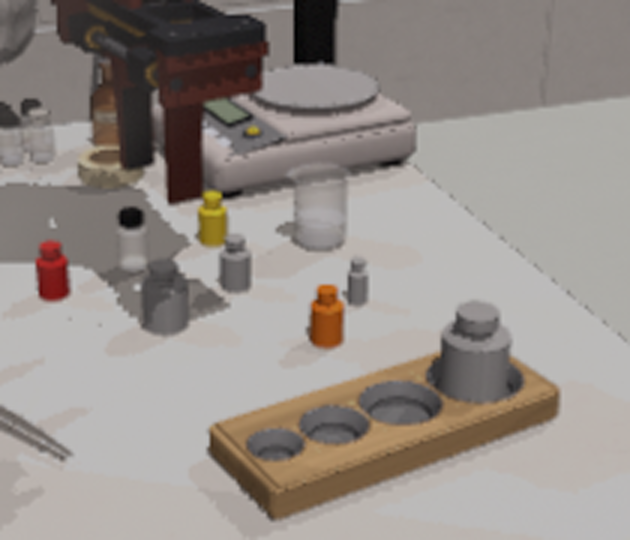

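The 500 weight stands in its pocket at about (378,227). The fingers are above the 200 weight at (275,207), so I'll grasp it.

>>> step_arm:
  deltas:
    - [[0.001,-0.002,0.1],[0,0,0],0.4]
    - [[0.001,-0.002,0.2],[0,0,0],0.4]
    - [[0.001,-0.002,0.28],[0,0,0],0.4]
    - [[0.001,-0.002,0.309],[0,0,0],0.4]
    - [[0.001,-0.002,0.309],[0,0,0],0.4]
    - [[0.001,-0.002,0.309],[0,0,0],0.4]
    - [[0.001,-0.002,0.309],[0,0,0],-1]
    - [[0.001,-0.002,0.309],[0,0,0],-1]
    - [[0.001,-0.002,0.309],[0,0,0],-1]
    - [[0.001,-0.002,0.309],[0,0,0],-1]
    - [[0.001,-0.002,0.309],[0,0,0],-1]
    - [[0.001,-0.002,0.309],[0,0,0],-1]
    - [[0.001,-0.002,0.309],[0,0,0],-1]

```text
t: 8.63
ee_pos: [440.5, 43.8, 16.0]
orientation: [-3.127, -0.297, -0.002]
ft_force: [-1.0, 0.6, 8.3]
width: 31.4
grasp_force: 30.0
```

```bash
sed -i 's/(536.3,-136.3)/(536.8,-135.5)/;s/(490.5,-144.1)/(490.9,-143.6)/;s/(451.6,-152.6)/(452,-151.8)/' h.py; python3 h.py w200 15 p200 70
```

```text
w200 t 8.63 ee [440.5  43.8  16. ] w 31.4 f [-1.   0.6  8.3] d [0.0021 0.0015 0.0035] r [ 0.     -0.0008 -0.0001]
p200 t 8.63 ee [440.5  43.8  16. ] w 31.4 f [-1.   0.6  8.3] d [ 0.2029  0.6475 -0.1796] r [ 0.     -0.0008 -0.0001]
```

>>> step_arm:
  deltas:
    - [[0,0,-0.1],[0,0,0],-1]
    - [[0,0,-0.2],[0,0,0],-1]
    - [[0,0,-0.24],[0,0,0],-1]
    - [[0.04,0.12,-0.24],[0,0,0],-1]
    - [[0.08,0.24,-0.24],[0,0,0],-1]
    - [[0.12,0.36,-0.24],[0,0,0],-1]
    - [[0.15,0.48,-0.24],[0,0,0],-1]
    - [[0.19,0.59,-0.22],[0,0,0],-1]
    - [[0.203,0.6475,-0.19],[0,0,0],-1]
    - [[0.203,0.6475,-0.16],[0,0,0],-1]
    - [[0.203,0.6475,-0.13],[0,0,0],-1]
    - [[0.203,0.6475,-0.12],[0,0,0],-1]
    - [[0.203,0.6475,-0.12],[0,0,0],-1]
    - [[0.203,0.6475,-0.12],[0,0,0],-1]

```text
t: 9.8
ee_pos: [535.5, -134.4, 51.1]
orientation: [-3.127, -0.299, 0.002]
ft_force: [0.4, 0.4, -2.0]
width: 31.3
grasp_force: 30.0
```

```bash
python3 h.py p200 25.2
```

```text
p200 t 9.8 ee [ 535.5 -134.4   51.1] w 31.3 f [ 0.4  0.4 -2. ] d [0.0035 0.0044 0.0864] r [-0.0005  0.0009  0.0008]
```

>>> step_arm:
  deltas:
    - [[0.0035,0.003,0.04],[0,0,0],-1]
    - [[0.0035,0.003,0.06],[0,0,0],-1]
    - [[0.0035,0.003,0.075],[0,0,0],-1]
    - [[0.0035,0.003,0.084],[0,0,0],-1]
    - [[0.0035,0.003,0.084],[0,0,0],-1]
    - [[0.0035,0.003,0.084],[0,0,0],-1]
    - [[0.0035,0.003,0.084],[0,0,0],-1]

```text
t: 10.38
ee_pos: [537.7, -136.4, 26.3]
orientation: [3.127, 0.297, 0.0]
ft_force: [0.4, -0.6, -1.5]
width: 31.3
grasp_force: 30.0
```

```bash
python3 h.py p200 25
```

```text
p200 t 10.38 ee [ 537.7 -136.4   26.3] w 31.3 f [ 0.4 -0.6 -1.5] d [-0.0023 -0.0035  0.0043] r [ 0.0001 -0.0001 -0.0002]
```

Free in the pocket. I'll lower it the last 1.5 mm, release and rise.

>>> step_arm:
  deltas:
    - [[-0.001,-0.003,0.003],[0,0,0],-1]
    - [[-0.001,-0.003,0.005],[0,0,0],-1]
    - [[-0.001,-0.003,0.005],[0,0,0],-1]
    - [[-0.001,-0.003,0.005],[0,0,0],-1]
    - [[-0.001,-0.003,0.003],[0,0,0],0.2]
    - [[-0.001,-0.003,0.003],[0,0,0],0.2]
    - [[-0.001,-0.003,0.003],[0,0,0],0.2]
    - [[-0.001,-0.003,0.003],[0,0,0],0.2]
    - [[-0.001,-0.003,-0.05],[0,0,0],0.2]
    - [[-0.001,-0.003,-0.15],[0,0,0],0.2]
    - [[-0.001,-0.003,-0.25],[0,0,0],0.2]
    - [[-0.001,-0.003,-0.27],[0,0,0],0.2]
    - [[-0.001,-0.003,-0.27],[0,0,0],0.2]
    - [[-0.001,-0.003,-0.27],[0,0,0],0.2]

```text
t: 11.55
ee_pos: [536.9, -135.5, 107.0]
orientation: [3.127, 0.297, 0.0]
ft_force: [0.6, 0.5, -0.1]
width: 53.0
grasp_force: 0.0
```

```bash
python3 h.py w100 110
```

```text
w100 t 11.55 ee [ 536.9 -135.5  107. ] w 53.0 f [ 0.6  0.5 -0.1] d [ 0.0291 -0.7407 -0.0102] r [ 0.0001 -0.0002 -0.0002]
```

>>> step_arm:
  deltas:
    - [[0.029,-0.741,0],[0,0,0],0.2]
    - [[0.029,-0.741,0],[0,0,0],0.2]
    - [[0.029,-0.741,0],[0,0,0],0.2]
    - [[0.029,-0.741,0],[0,0,0],0.2]
    - [[0.029,-0.741,0],[0,0,0],0.2]
    - [[0.029,-0.741,0],[0,0,0],0.2]
    - [[0.029,-0.741,0.03],[0,0,0],0.2]
    - [[0.029,-0.741,0.1],[0,0,0],0.2]
    - [[0.029,-0.741,0.1],[0,0,0],0.2]
    - [[0.029,-0.741,0.1],[0,0,0],0.2]

```text
t: 12.38
ee_pos: [502.1, 83.5, 75.2]
orientation: [3.127, 0.296, -0.008]
ft_force: [0.5, -0.3, 0.8]
width: 52.8
grasp_force: 0.0
```

```bash
python3 - <<'E'
from h import *
go("w100",15)
d=snap("side","pics/side4.png");x=cv2.imread("pics/side4.png")[110:290,220:430]
cv2.imwrite("pics/c4.png",cv2.resize(x,None,fx=3,fy=3,interpolation=2))
E
```

```text
w100 t 12.38 ee [502.1  83.5  75.2] w 52.8 f [ 0.5 -0.3  0.8] d [ 0.0067 -0.002   0.2006] r [-0.0001  0.0032 -0.0006]
```

View pics/c4.png

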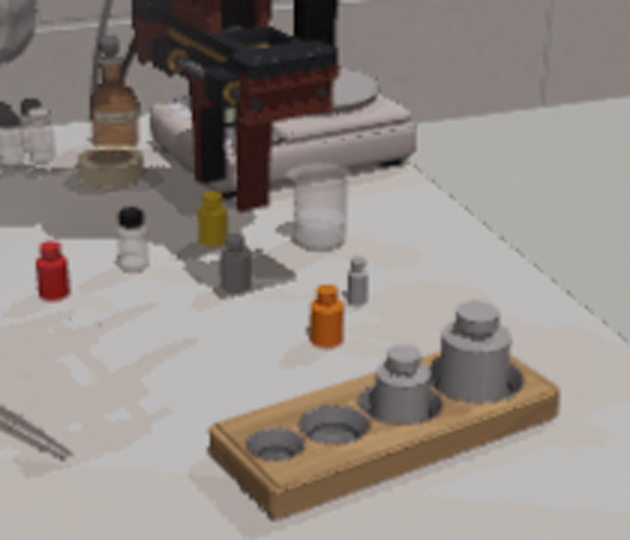

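The 500 (378,226) and the 200 (354,237) are both seated in their pockets. The fingers are above the 100 weight at (298,199).

>>> step_arm:
  deltas:
    - [[0.004,-0.002,0.08],[0,0,0],0.2]
    - [[0.004,-0.002,0.15],[0,0,0],0.2]
    - [[0.004,-0.002,0.2],[0,0,0],0.2]
    - [[0.004,-0.002,0.2],[0,0,0],0.2]
    - [[0.004,-0.002,0.2],[0,0,0],0.2]
    - [[0.004,-0.002,0.2],[0,0,0],-1]
    - [[0.004,-0.002,0.2],[0,0,0],-1]
    - [[0.004,-0.002,0.2],[0,0,0],-1]
    - [[0.004,-0.002,0.2],[0,0,0],-1]
    - [[0.004,-0.002,0.2],[0,0,0],-1]
    - [[0.004,-0.002,0.2],[0,0,0],-1]
    - [[0.004,-0.002,0.2],[0,0,0],-1]

```text
t: 13.43
ee_pos: [505.3, 85.4, 17.7]
orientation: [-3.127, -0.297, -0.002]
ft_force: [-0.0, 0.4, 6.4]
width: 22.0
grasp_force: 30.0
```

```bash
python3 h.py w100 15 p100 52
```

```text
w100 t 13.43 ee [505.3  85.4  17.7] w 22.0 f [-0.   0.4  6.4] d [-0.006   0.0022  0.009 ] r [ 0.     -0.0007 -0.0001]
p100 t 13.43 ee [505.3  85.4  17.7] w 22.0 f [-0.   0.4  6.4] d [-0.1908  0.7406 -0.1145] r [ 0.     -0.0007 -0.0001]
```

>>> step_arm:
  deltas:
    - [[0,0,-0.1],[0,0,0],-1]
    - [[0,0,-0.2],[0,0,0],-1]
    - [[0,0,-0.24],[0,0,0],-1]
    - [[-0.03,0.13,-0.24],[0,0,0],-1]
    - [[-0.06,0.26,-0.24],[0,0,0],-1]
    - [[-0.09,0.38,-0.24],[0,0,0],-1]
    - [[-0.13,0.5,-0.24],[0,0,0],-1]
    - [[-0.16,0.62,-0.24],[0,0,0],-1]
    - [[-0.188,0.7406,-0.22],[0,0,0],-1]
    - [[-0.188,0.7406,-0.18],[0,0,0],-1]
    - [[-0.188,0.7406,-0.14],[0,0,0],-1]
    - [[-0.188,0.7406,-0.12],[0,0,0],-1]
    - [[-0.188,0.7406,-0.12],[0,0,0],-1]
    - [[-0.188,0.7406,-0.12],[0,0,0],-1]

```text
t: 14.6
ee_pos: [491.0, -143.1, 52.9]
orientation: [-3.127, -0.298, 0.002]
ft_force: [0.6, 0.6, -2.3]
width: 21.7
grasp_force: 30.0
```

```bash
python3 h.py p100 27
```

```text
p100 t 14.6 ee [ 491.  -143.1   52.9] w 21.7 f [ 0.6  0.6 -2.3] d [-0.0005  0.0016  0.0864] r [-0.0004  0.0007  0.0003]
```

>>> step_arm:
  deltas:
    - [[0.002,0,0.04],[0,0,0],-1]
    - [[0.002,0,0.06],[0,0,0],-1]
    - [[0.002,0,0.075],[0,0,0],-1]
    - [[0.002,0,0.084],[0,0,0],-1]
    - [[0.002,0,0.084],[0,0,0],-1]
    - [[0.002,0,0.084],[0,0,0],-1]
    - [[0.002,0,0.084],[0,0,0],-1]

```text
t: 15.18
ee_pos: [492.0, -143.5, 28.1]
orientation: [3.127, 0.297, 0.0]
ft_force: [-0.2, -0.7, -1.3]
width: 21.6
grasp_force: 30.0
```

```bash
python3 h.py p100 27
```

```text
p100 t 15.18 ee [ 492.  -143.5   28.1] w 21.6 f [-0.2 -0.7 -1.3] d [-0.0037 -0.0003  0.0037] r [ 0.0001 -0.0001 -0.0001]
```

>>> step_arm:
  deltas:
    - [[0,0,0.003],[0,0,0],-1]
    - [[0,0,0.005],[0,0,0],-1]
    - [[0,0,0.005],[0,0,0],-1]
    - [[0,0,0.005],[0,0,0],-1]
    - [[0,0,0.003],[0,0,0],0]
    - [[0,0,0.003],[0,0,0],0]
    - [[0,0,0.003],[0,0,0],0]
    - [[0,0,0.003],[0,0,0],0]
    - [[0,0,-0.05],[0,0,0],0]
    - [[0,0,-0.15],[0,0,0],0]
    - [[0,0,-0.25],[0,0,0],0]
    - [[0,0,-0.27],[0,0,0],0]
    - [[0,0,-0.27],[0,0,0],0]
    - [[0,0,-0.27],[0,0,0],0]

```text
t: 16.35
ee_pos: [491.8, -143.4, 108.8]
orientation: [3.127, 0.297, 0.001]
ft_force: [-0.9, -0.5, 0.0]
width: 44.0
grasp_force: 0.0
```

```bash
python3 h.py w50 110
```

```text
w50 t 16.35 ee [ 491.8 -143.4  108.8] w 44.0 f [-0.9 -0.5  0. ] d [ 0.3899 -0.5091 -0.004 ] r [ 0.0001 -0.0003 -0.0001]
```

>>> step_arm:
  deltas:
    - [[0.39,-0.509,0],[0,0,0],0]
    - [[0.39,-0.509,0],[0,0,0],0]
    - [[0.39,-0.509,0],[0,0,0],0]
    - [[0.39,-0.509,0],[0,0,0],0]
    - [[0.39,-0.509,0],[0,0,0],0]
    - [[0.39,-0.509,0.05],[0,0,0],0]
    - [[0.39,-0.509,0.15],[0,0,0],0]
    - [[0.39,-0.509,0.15],[0,0,0],0]
    - [[0.39,-0.509,0.15],[0,0,0],0]
    - [[0.39,-0.509,0.15],[0,0,0],0]

```text
t: 17.18
ee_pos: [577.5, 28.3, 63.5]
orientation: [-3.127, -0.296, 0.003]
ft_force: [-0.0, -0.0, 0.4]
width: 43.9
grasp_force: 0.0
```

```bash
python3 - <<'E'
from h import *
go("w50",14)
d=snap("side","pics/side5.png");x=cv2.imread("pics/side5.png")[110:290,220:430]
cv2.imwrite("pics/c5.png",cv2.resize(x,None,fx=3,fy=3,interpolation=2))
E
```

```text
w50 t 17.18 ee [577.5  28.3  63.5] w 43.9 f [-0.  -0.   0.4] d [ 0.0019 -0.0008  0.165 ] r [-0.0002  0.0012 -0.0004]
```

View pics/c5.png

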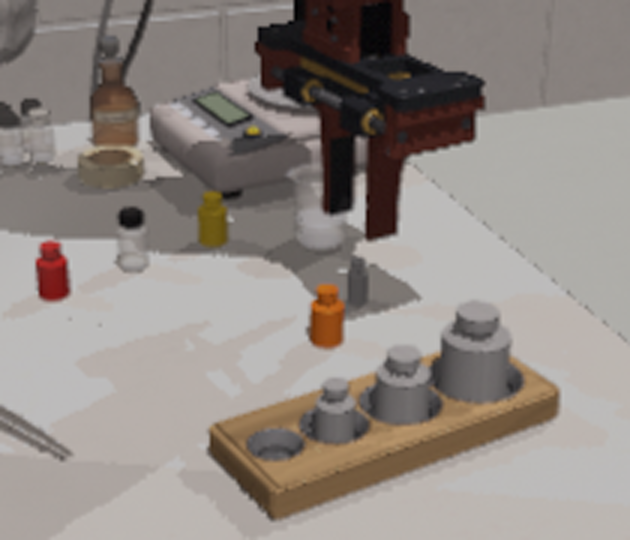

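Three weights are seated, including the 100 at (331,247). The fingers are above the 50 weight at (339,204).

>>> step_arm:
  deltas:
    - [[0.001,-0.001,0.08],[0,0,0],0]
    - [[0.001,-0.001,0.14],[0,0,0],0]
    - [[0.001,-0.001,0.165],[0,0,0],0]
    - [[0.001,-0.001,0.165],[0,0,0],0]
    - [[0.001,-0.001,0.165],[0,0,0],0]
    - [[0.001,-0.001,0.165],[0,0,0],0]

```text
t: 17.73
ee_pos: [579.2, 28.7, 15.7]
orientation: [3.127, 0.296, 0.003]
ft_force: [0.2, -0.4, -0.3]
width: 44.3
grasp_force: 0.0
```

```bash
python3 h.py w50 14
```

```text
w50 t 17.73 ee [579.2  28.7  15.7] w 44.3 f [ 0.2 -0.4 -0.3] d [-0.0044 -0.0004  0.0058] r [ 0.0002 -0.0012 -0.0004]
```

>>> step_arm:
  deltas:
    - [[-0.004,0,0.005],[0,0,0],0]
    - [[-0.004,0,0.005],[0,0,0],0]
    - [[-0.004,0,0.005],[0,0,0],-1]
    - [[-0.004,0,0.005],[0,0,0],-1]
    - [[-0.004,0,0.005],[0,0,0],-1]
    - [[-0.004,0,0.005],[0,0,0],-1]
    - [[-0.004,0,0.005],[0,0,0],-1]
    - [[-0.004,0,0.005],[0,0,0],-1]
    - [[-0.004,0,0.005],[0,0,0],-1]
    - [[-0.004,0,0.005],[0,0,0],-1]

```text
t: 18.57
ee_pos: [577.2, 28.6, 13.0]
orientation: [3.127, 0.297, 0.0]
ft_force: [0.2, -0.2, 0.8]
width: 14.3
grasp_force: 29.7
```

```bash
python3 h.py w50 14 p50 50
```

```text
w50 t 18.57 ee [577.2  28.6  13. ] w 14.3 f [ 0.2 -0.2  0.8] d [ 0.0024  0.0006 -0.0033] r [ 0.     -0.     -0.0001]
p50 t 18.57 ee [577.2  28.6  13. ] w 14.3 f [ 0.2 -0.2  0.8] d [-0.523   0.5122 -0.1233] r [ 0.     -0.     -0.0001]
```

>>> step_arm:
  deltas:
    - [[0,0,-0.1],[0,0,0],-1]
    - [[0,0,-0.2],[0,0,0],-1]
    - [[0,0,-0.3],[0,0,0],-1]
    - [[-0.09,0.09,-0.3],[0,0,0],-1]
    - [[-0.18,0.18,-0.3],[0,0,0],-1]
    - [[-0.27,0.27,-0.3],[0,0,0],-1]
    - [[-0.36,0.35,-0.3],[0,0,0],-1]
    - [[-0.44,0.43,-0.3],[0,0,0],-1]
    - [[-0.523,0.512,-0.28],[0,0,0],-1]
    - [[-0.523,0.512,-0.24],[0,0,0],-1]
    - [[-0.523,0.512,-0.18],[0,0,0],-1]
    - [[-0.523,0.512,-0.13],[0,0,0],-1]
    - [[-0.523,0.512,-0.12],[0,0,0],-1]
    - [[-0.523,0.512,-0.12],[0,0,0],-1]
    - [[-0.523,0.512,-0.12],[0,0,0],-1]

```text
t: 19.82
ee_pos: [452.1, -151.7, 49.2]
orientation: [-3.127, -0.297, 0.0]
ft_force: [-0.4, -0.1, -0.7]
width: 14.1
grasp_force: 29.7
```

```bash
python3 - <<'E'
from h import *
go("p50",23)
d=snap("side","pics/side6.png");x=cv2.imread("pics/side6.png")[170:290,270:430]
cv2.imwrite("pics/c6.png",cv2.resize(x,None,fx=4,fy=4,interpolation=2))
E
```

```text
p50 t 19.82 ee [ 452.1 -151.7   49.2] w 14.1 f [-0.4 -0.1 -0.7] d [-0.0003  0.0004  0.0873] r [-0.0001  0.0001  0.    ]
```

View pics/c6.png

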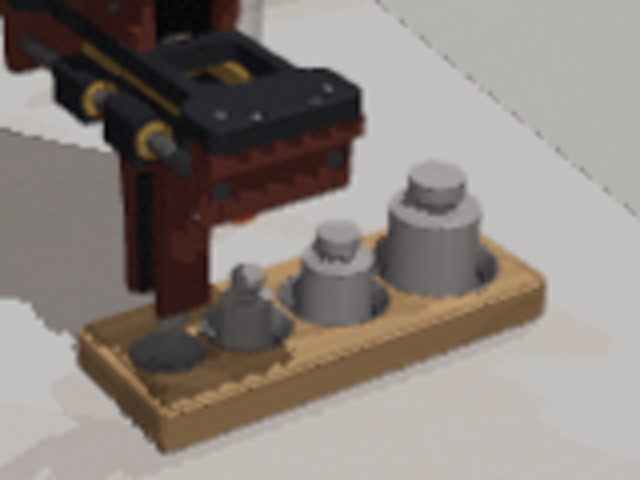

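The 50 weight hangs over its pocket, with its base at about (313,251) above the rim centre at (311,258). I'll lower it.

>>> step_arm:
  deltas:
    - [[0,0,0.04],[0,0,0],-1]
    - [[0,0,0.06],[0,0,0],-1]
    - [[0,0,0.075],[0,0,0],-1]
    - [[0,0,0.083],[0,0,0],-1]
    - [[0,0,0.083],[0,0,0],-1]
    - [[0,0,0.083],[0,0,0],-1]
    - [[0,0,0.083],[0,0,0],-1]

```text
t: 20.45
ee_pos: [452.1, -151.8, 24.3]
orientation: [3.127, 0.297, 0.0]
ft_force: [0.6, 0.4, -0.0]
width: 14.0
grasp_force: 29.7
```

```bash
python3 h.py p50 23
```

```text
p50 t 20.45 ee [ 452.1 -151.8   24.3] w 14.0 f [ 0.6  0.4 -0. ] d [-0.0003  0.0001  0.0044] r [ 0.0001 -0.0002 -0.0002]
```

>>> step_arm:
  deltas:
    - [[0,0,0.003],[0,0,0],-1]
    - [[0,0,0.004],[0,0,0],-1]
    - [[0,0,0.004],[0,0,0],-1]
    - [[0,0,0.004],[0,0,0],-1]
    - [[0,0,0.003],[0,0,0],-0.3]
    - [[0,0,0.003],[0,0,0],-0.3]
    - [[0,0,0.003],[0,0,0],-0.3]
    - [[0,0,0.003],[0,0,0],-0.3]
    - [[0,0,-0.05],[0,0,0],-0.3]
    - [[0,0,-0.15],[0,0,0],-0.3]
    - [[0,0,-0.25],[0,0,0],-0.3]
    - [[0,0,-0.35],[0,0,0],-0.3]
    - [[-0.1,0.3,-0.45],[0,0,0],-0.3]
    - [[-0.2,0.6,-0.45],[0,0,0],-0.3]
    - [[-0.3,0.9,-0.45],[0,0,0],-0.3]
    - [[-0.3,0.9,-0.45],[0,0,0],-0.3]
    - [[-0.3,0.9,-0.45],[0,0,0],-0.3]
    - [[-0.3,0.9,-0.45],[0,0,0],-0.3]
    - [[-0.3,0.9,-0.45],[0,0,0],-0.3]
    - [[-0.3,0.9,-0.45],[0,0,0],-0.3]

```text
t: 22.12
ee_pos: [414.0, -440.4, 160.0]
orientation: [3.124, 0.29, 0.003]
ft_force: [0.0, 0.4, 1.5]
width: 30.6
grasp_force: 0.0
```

```bash
python3 - <<'E'
from h import *
go("p50",23)
for n,(x,y) in(("side",(270,170)),("top",(200,100))):
    d=snap(n,f"pics/{n}7.png")
a=cv2.imread("pics/side7.png")[180:290,280:420];b=cv2.imread("pics/top7.png")[130:260,200:400]
a=cv2.resize(a,None,fx=2.8,fy=2.8,interpolation=2);b=cv2.resize(b,(a.shape[1],int(130*a.shape[1]/200)),interpolation=2)
cv2.imwrite("pics/c7.png",cv2.resize(cv2.vstack if 0 else np.vstack([a,cv2.convertScaleAbs(b,alpha=1.5)]),None,fx=1,fy=1))
E
```

```text
p50 t 22.12 ee [ 414.  -440.4  160. ] w 30.6 f [0.  0.4 1.5] d [ 0.301  -0.9244  0.4527] r [ 0.0032 -0.0011 -0.0029]
```

View pics/c7.png

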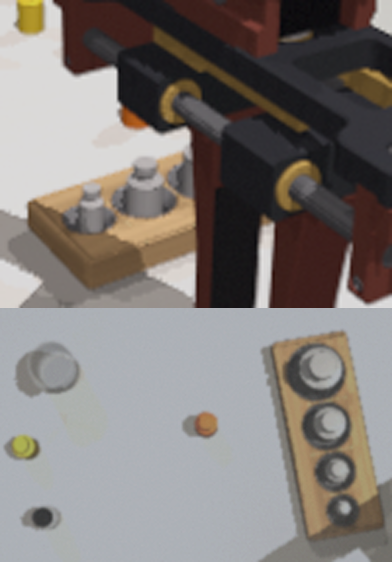

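All four weights stand centred in their pockets in the top view. The beaker, vial and decoys haven't moved, and the arm is clear, so I'm handing in.

```bash
python3 -c "
from workcell import *
print(get_obs()['qvel'].round(3)); print(close_job())"
```

```text
[ 0.041 -0.011  0.042  0.005  0.004  0.006]
the job is handed in; nothing more can be done
None
```

I put all four weights in their own pockets, largest to smallest, left the beaker and vial untouched, and handed the job in at about 22 s; it returned no verdict, so I'm judging from the final pictures.

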